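# Tidy the potting shelf

## Task

Tidy the potting shelf: stand each small pot upright in the middle of the saucer of its own colour, and press the trowel's handle down into the two spring clips of the tool rest, centred between them, until it snaps fully home. Do not tip a pot over, and leave the green seed tin and the yellow plant labels where they are.

Things in the scene. Friction and masses are not known exactly. Their poses are not given: they have to be found in the camera images.
- pot_white: small empty glossy white ceramic plant pot standing upright, round, 60 mm tall, outer radius 25 mm at the foot, 28 mm at the rim, wall 4 mm, about 140 g; origin at the centre of its underside, z up
- pot_terracotta: small empty orange-brown terracotta plant pot standing upright, round, 60 mm tall, outer radius 23 mm at the foot, 29 mm at the rim, wall 4 mm, about 140 g; origin at the centre of its underside, z up
- pot_blue: small empty blue glazed plant pot standing upright, round, 60 mm tall, outer radius 22 mm at the foot, widening to 28 mm from 25 mm height up to the rim, wall 4 mm, about 140 g; origin at the centre of its underside, z up
- saucer_white: fixed round glossy white ceramic saucer, 96 mm across at its rim, 12 mm high, flat inner floor 74 mm across lying 5 mm above its underside; origin at the centre of its underside, z up
- saucer_terracotta: fixed round orange-brown terracotta saucer, 96 mm across at its rim, 12 mm high, flat inner floor 74 mm across lying 5 mm above its underside; origin at the centre of its underside, z up
- saucer_blue: fixed round blue glazed saucer, 96 mm across at its rim, 12 mm high, flat inner floor 74 mm across lying 5 mm above its underside; origin at the centre of its underside, z up
- trowel: trowel lying flat, round pale wood handle 24 mm thick, narrow steel blade 46 mm wide, about 120 g. Origin on the handle's axis at the balance point, 12 mm above the table; x along the handle to the blade. The handle reaches from 90 mm behind the origin to 50 mm ahead, the blade tip 158 mm ahead; the blade's underside is level with the handle's
- tool_rest: dark wood base, fixed, 140 x 75 x 14 mm (x by y) with two steel spring clips, 38 mm either side of its middle in x, each 14 mm long. Origin: centre of underside. Flared mouths 50 mm wide at 79 mm height, throat at 61 mm. A handle laid along x and pushed straight down (about 10 N) snaps in, its axis then 50 mm above the underside; either way round, its origin midway between the clips
- seed_tin: round green lidded tin, 61 mm across, 44 mm tall, a bystander; origin at the centre of its underside
- labels: small stack of yellow plastic plant labels, 100 x 19 x 16 mm, a bystander; origin at the centre of its underside, y along its length

How it is judged:
By the outcome, as a careful person would: the job done as asked, in the order asked, and still so for the second after the job is handed in, with the robot touching nothing.
It also fails if it takes over 115 s, if anything falls off the work surface, if the arm or the gripper's body presses on something with over 40 N, if the wrist force passes 120 N, or if a joint passes its speed limit or range.

## Robot

A 7-joint arm with a two-finger parallel gripper is mounted at the origin on the work surface. World frame = base frame: x ahead of the robot, y to its left, z up, the work surface at z = 0. Lengths are in m, angles in rad, forces in N, time in s.
With the tool pointing down it reaches from about 0.425 to 0.875 m from the base axis. Payload 8.4 kg.
Tool frame: the origin (TCP) lies midway between the tips of the shut fingers; the grasp point (between the pads) lies 19 mm behind it; z points along the fingers, y is the line along which they close (so a half turn about z gives the same grasp; the last joint's range is limited). The gripper opens to 87 mm and grips with 3 to 60 N. Pads are 19 mm wide; open, the fingers measure 117 mm over their backs; the gripper's body (75 mm by 190 mm) begins 51 mm behind the grasp point.
Start: joints at [1.181, 0.333, 0.04, 1.465, -0.013, 1.343, -0.059], TCP at [0.186, -0.623, 0.223] pointing down, gripper open.
Joint ranges: [-2.58, 2.58], [-0.38, 2.09], [-1.3, 1.39], [0.25, 2.4], [-1.5, 4.64], [0.08, 2.09], [-2.65, 2.65]. Speed limits (rad/s): [2.22, 2.22, 2.79, 2.79, 3.14, 3.14, 3.14].

## Interface

Orientations are given as a rotation vector (axis times angle).
In Python, from workcell import read_state, get_image, get_calibration, finish_job, masks_of gives the robot as it stands.
- The arm moves only by the shell command python3 -m crank 'ROWS'. ROWS is JSON, a list that holds one entry, the list of rows, each a list of 5 numbers: the shift along the tool's x, y, z in mm, then the turn about the tool's z in rad, then the closure, from 0 (fully open) to 1 (shut). A call has 1 to 5 rows; each row shifts and turns the commanded pose from where the row before left it, along the tool's axes as they then stand; what a row does not reach is not made up. A row lasts 1/8 s, in which the tool goes at most 62.5 mm and 10.7 degrees, less where a joint would pass 70% of its speed; a pose out of reach is approached as far as the arm can. A call with a gripper value outside its range is refused whole. The fingers move at their own pace and stop on an object; the grip force is fixed at half the most. Time passes only in rows, so rows that do not move let the fingers close. It gives the time, the measured TCP pose, the force, the opening and the grip force at its end, in the units of the state.
- read_state(): the state, without advancing time (a new reading comes with each control period).
- get_image(name): name is "side" or "top" or "wrist"; returns the picture (400x640x3 uint8, blue, green, red); there is no depth.
- get_calibration(name): a dict with "vfov" (degrees; the focal length in pixels is half the picture's height over the tangent of half this angle, whatever the lens; pixels are square), "cx", "cy" (the principal point, pixels), "rvec" (rotation vector, rad) and "tvec" (3), from world to camera coordinates, as OpenCV has them. Camera axes: x right, y down, z forward; pixel columns grow to the right and rows downward; lengths in m; the calibration is good to about 2 mm. The wrist camera is an equidistant fisheye: a pixel r from the principal point sees the ray r / f radians off the axis. A picture is of the moment at which its call begins: read the wrist's pose just before it. get_calibration takes no time and is no camera call; for the wrist camera it gives the pose at the moment of the call.
- finish_job(): hands the job in; it is judged then, once.
Trained networks look in the newest picture that a camera, given by its name, has taken for a name from the list of things; names that differ only in an ending like _2 or _b are one class to them, and where a whole thing is asked for, a point or a joint stands for the part that bears it (a point fixed in the world has none). Each returns a list of dicts, best first, with "p" (0 to 1); they miss things now and then, are a little off and sometimes report something else, mostly with a low value. They report only what shows in the picture. A call takes as long as a camera call.
- masks_of(target, camera): "pixels" (400x640 bool, what is visible of it) and "bbox" ([left, top, width, height] in pixels, round what is visible of it).
The state is a dict: "t": time; "joint_positions": joint angles; "qd": joint speeds; "joint_efforts": joint torques, N m; "tcp_pos": TCP position; "orientation": TCP orientation; "ft_force": force on the tool from outside, world axes, zero at the start; "ft_torque": the same for the moment, N m; "gripper_width": finger opening in m; "finger_force": force on a finger pad.
Only numpy, scipy, OpenCV 4.12 (cv2) and the standard library are available. Lean on these libraries where they do the work, as an engineer would, in place of code of your own. Each camera call takes 0.05 s, during which the arm holds its last target. There are 200 camera calls.

## Working session

There is one attempt and no reset: what is moved stays moved. The work goes in short steps, Python scripts to look and compute and a shell command to move; the robot and the scene stay as the last step left them, time stands still between calls to the robot, and variables do not carry over. Pictures are saved under pics/ and viewed, at most 14 in all, crops included, and the job is handed in when it is done.

```bash
ls; mkdir -p pics; python3 - <<'E'
from workcell import *
import cv2,numpy as np
s=read_state();print({k:np.round(v,3) for k,v in s.items()})
for c in("side","top","wrist"):
    im=get_image(c);cv2.imwrite(f"pics/{c}0.png",im)
    print(c,get_calibration(c))
E
```

```text
pics
{'t': np.float64(0.0), 'joint_positions': array([ 1.181,  0.334,  0.04 ,  1.466, -0.013,  1.343, -0.059]), 'qd': array([-0.001,  0.001,  0.002, -0.001, -0.001, -0.001, -0.   ]), 'joint_efforts': array([-1.0000e-03, -6.5636e+01,  1.3340e+00, -4.0380e+01, -6.0000e-02,
        4.5000e-02,  0.0000e+00]), 'tcp_pos': array([ 0.186, -0.622,  0.222]), 'orientation': array([-3.107, -0.455,  0.   ]), 'ft_force': array([-0.122, -0.684,  0.212]), 'ft_torque': array([-0.034, -0.034, -0.021]), 'finger_force': np.float64(0.0), 'gripper_width': np.float64(0.087)}
side {'vfov': 55.70834908905995, 'cx': 320.10617821185923, 'cy': 204.44110304032566, 'rvec': array([ 0.2824727 , -2.75723602,  1.28011337]), 'tvec': array([0.5074034 , 0.09753784, 0.77121033])}
top {'vfov': 46.972363984508796, 'cx': 325.0697144895825, 'cy': 204.55442179884366, 'rvec': array([ 2.00439094, -2.19299967,  0.26317697]), 'tvec': array([0.03100715, 0.501748  , 1.05974683])}
wrist {'vfov': 65.70646984690485, 'cx': 321.86814265535105, 'cy': 208.02377865376724, 'rvec': array([-2.32608802,  1.73136268,  0.25146407]), 'tvec': array([-0.65040495, -0.03526651,  0.39055046])}
```

View pics/top0.png

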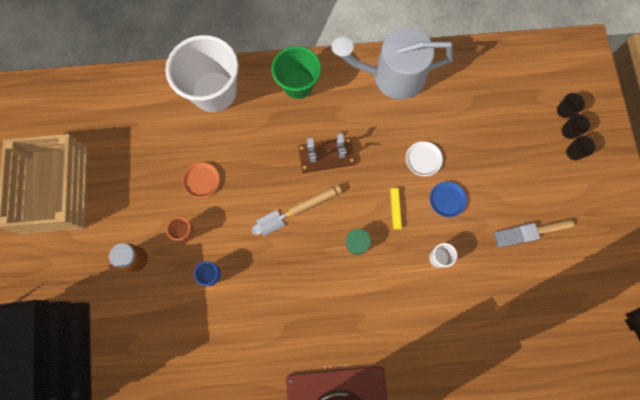

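View pics/side0.png

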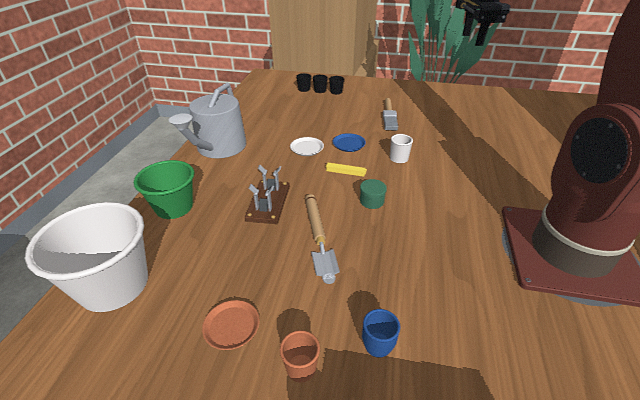

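The top view shows the pots (terracotta 178,229; blue 207,273; white 443,256), the saucers (terracotta 202,179; white 424,158; blue 449,198), the rest at (327,153), the trowel at (300,208) with its blade to the left, the tin at (357,241) and the labels at (396,208). The side view agrees, and nothing is hidden in either view.

```bash
cat > h.py <<'E'
from workcell import *
import cv2,numpy as np
from scipy.optimize import least_squares
from scipy.spatial.transform import Rotation as Rn
A=np.linspace(0,2*np.pi,40,endpoint=False)
def ring(r,z):return np.c_[r*np.cos(A),r*np.sin(A),0*A+z]
def box(x0,x1,y0,y1,z0,z1):return np.array([[x,y,z] for x in(x0,x1) for y in(y0,y1) for z in(z0,z1)])
def rx(x,r):return np.c_[0*A+x,r*np.cos(A),r*np.sin(A)]
S=np.r_[ring(48,12),ring(40,0)]
M={'pot_white':np.r_[ring(25,0),ring(28,60)],'pot_terracotta':np.r_[ring(23,0),ring(29,60)],
'pot_blue':np.r_[ring(22,0),ring(28,25),ring(28,60)],'saucer_white':S,'saucer_terracotta':S,'saucer_blue':S,
'trowel':np.r_[rx(-90,12),rx(50,12),[[158,0,-12]],box(80,125,-23,23,-12,-10)],
'tool_rest':np.r_[box(-70,70,-37.5,37.5,0,14),box(-45,-31,-25,25,79,79),box(31,45,-25,25,79,79)],
'seed_tin':np.r_[ring(30.5,0),ring(30.5,44)],'labels':box(-9.5,9.5,-50,50,0,16)}
def cal(c):return get_calibration(c)
def proj(k,P,fish=False):
    Q=Rn.from_rotvec(k['rvec']).apply(P)+k['tvec'];f=200/np.tan(np.radians(k['vfov']/2))
    if fish:
        r=np.hypot(Q[:,0],Q[:,1]);th=np.arctan2(r,Q[:,2]);n=Q[:,:2]/r[:,None]*th[:,None]
    else:n=Q[:,:2]/Q[:,2:]
    return n*f+[k['cx'],k['cy']]
D=np.c_[np.cos(A),np.sin(A)]
def sup(p):return (p@D.T).max(0)
def mask(n,c):
    r=masks_of(n,c)
    if not r:return None
    m=r[0]['pixels'].astype(np.uint8)
    k,l,st,_=cv2.connectedComponentsWithStats(m)
    i=1+np.argmax(st[1:,4]);y,x=np.nonzero(l==i)
    return r[0]['p'],np.c_[x,y].astype(float),r[0]['bbox'],[round(q['p'],2) for q in r[1:3]]
def fit(n,obs,x0,yaw=None,zfix=None):
    """obs: list of (calib,supports,fish). returns x,y,z(,yaw) in m"""
    P=M[n]/1000
    def res(v):
        z=v[2] if zfix is None else zfix
        R=Rn.from_euler('z',v[3] if len(v)>3 else 0)
        W=R.apply(P)+[v[0],v[1],z]
        e=[sup(proj(k,W,f))-s for k,s,f in obs]
        e.append([0.1*1000*(v[2]-z)])
        return np.concatenate(e)
    best=None
    for y in ([None] if yaw is None else yaw):
        o=least_squares(res,list(x0)+([] if y is None else [y]),loss='soft_l1')
        if best is None or o.cost<best.cost:best=o
    return best.x,np.sqrt(np.mean(best.fun**2))
def ray(k,px,z):
    f=200/np.tan(np.radians(k['vfov']/2));R=Rn.from_rotvec(k['rvec'])
    d=R.inv().apply([(px[0]-k['cx'])/f,(px[1]-k['cy'])/f,1]);o=-R.inv().apply(k['tvec'])
    return o+d*(z-o[2])/d[2]
def tool():
    s=read_state();R=Rn.from_rotvec(s['orientation']).as_matrix();return s,R
def go(x,y,z,yaw=None):
    """shift in tool axes (mm) and turn so that tool y is along world angle yaw (mod pi)"""
    s,R=tool();d=R.T@(np.array([x,y,z])-s['tcp_pos'])*1000
    t=0
    if yaw is not None:
        cur=np.arctan2(R[1,1],R[0,1]);t=-((yaw-cur+np.pi/2)%np.pi-np.pi/2)
    print('t',round(s['t'],2),'tcp',s['tcp_pos'].round(4),'tooly',round(np.arctan2(R[1,1],R[0,1]),3),'j7',s['joint_positions'][6].round(2),'shift(cur axes)',d.round(1),'turn',round(t,3))
E
python3 - <<'E'
from h import *
import json
out={}
get_image('top');get_image('side')
kt,ks=cal('top'),cal('side')
for n in M:
    a,b=mask(n,'top'),mask(n,'side')
    if a is None or b is None: print(n,'miss',a is None,b is None)
    obs=[(k,sup(m[1]),False) for k,m in((kt,a),(ks,b)) if m is not None]
    x0=ray(kt,a[1].mean(0),0.02) if a else ray(ks,b[1].mean(0),.02)
    x0[2]=0
    yw=np.linspace(-3,3,7) if n in('trowel','tool_rest','labels') else None
    v,e=fit(n,obs,x0,yw);out[n]=v.tolist()
    print(n,v.round(4),'rms px',round(e,2),a and (round(a[0],2),a[2],a[3]),b and (round(b[0],2),b[2],b[3]),'R',np.hypot(*v[:2]).round(3))
json.dump(out,open('p.json','w'))
E
```

```text
pot_white [ 0.356  -0.2882 -0.0027] rms px 0.51 (0.59, [430.5, 243.8, 30.9, 23.1], []) (0.89, [392.2, 134.1, 19.7, 29.0], []) R 0.458
pot_terracotta [ 0.4777  0.3432 -0.0032] rms px 0.57 (0.71, [170.1, 219.6, 23.9, 21.1], []) (0.84, [278.5, 328.9, 40.3, 55.0], []) R 0.588
pot_blue [ 0.3634  0.2797 -0.0048] rms px 0.54 (0.58, [193.2, 259.6, 29.4, 28.7], []) (0.84, [360.5, 310.8, 40.7, 47.0], []) R 0.459
saucer_white [ 0.6161 -0.2837 -0.0029] rms px 0.53 (0.95, [405.8, 143.7, 34.2, 33.7], [0.75]) (0.68, [290.2, 135.1, 34.0, 20.7], [0.46]) R 0.678
saucer_terracotta [ 0.6099  0.2975 -0.0043] rms px 0.51 (0.73, [182.8, 162.6, 37.0, 36.9], [0.35]) (0.67, [201.8, 299.2, 58.8, 50.9], []) R 0.679
saucer_blue [ 0.5021 -0.3301 -0.0035] rms px 0.65 (0.85, [431.6, 184.4, 36.8, 33.4], [0.48]) (0.7, [333.5, 132.7, 32.8, 18.5], []) R 0.601
trowel [ 0.4373  0.0764  0.1867 -1.1025] rms px 20.64 (0.86, [253.1, 185.5, 90.6, 49.2], []) (0.69, [360.2, 178.9, 24.2, 28.5], [0.67, 0.41]) R 0.444
tool_rest [ 0.6523 -0.0329 -0.0082 -1.5066] rms px 0.87 (0.71, [297.6, 133.4, 58.1, 38.0], [0.46]) (0.68, [243.1, 167.2, 46.4, 57.5], []) R 0.653
seed_tin [ 0.4108 -0.0873 -0.0022] rms px 0.61 (0.87, [344.5, 228.9, 24.8, 24.3], []) (0.98, [359.6, 180.7, 26.3, 28.5], []) R 0.42
labels [ 0.4907 -0.1944 -0.0035  1.5083] rms px 0.99 (0.52, [390.1, 190.2, 12.5, 38.9], []) (0.61, [326.3, 162.2, 44.2, 12.1], []) R 0.528
```

```bash
python3 - <<'E'
from h import *
import json
out=json.load(open('p.json'))
go(.356,-.288,.20)
kt,ks=cal('top'),cal('side')
a=mask('trowel','top');r=masks_of('trowel','side')
for q in r: print(q['p'],q['bbox'])
b=[q for q in r if q['bbox'][1]+q['bbox'][3]>250]
x0=[.55,.05,.012]
for obs,zf in(([(kt,sup(a[1]),False)],.012),):
    v,e=fit('trowel',obs,x0,np.linspace(-3,3,9),zf);print(v.round(4),e)
if b:
    y,x=np.nonzero(b[0]['pixels']);obs.append((ks,sup(np.c_[x,y].astype(float)),False))
    v,e=fit('trowel',obs,x0,np.linspace(-3,3,9));print(v.round(4),e)
out['trowel']=v.tolist();json.dump(out,open('p.json','w'))
E
```

```text
t 1.25 tcp [ 0.1863 -0.6227  0.2226] tooly -1.28 j7 -0.06 shift(cur axes) [ 258.5 -272.    22.6] turn 0
0.69 [360.2, 178.9, 24.2, 28.5]
0.67 [304.9, 193.2, 34.9, 89.9]
0.41 [362.7, 311.0, 37.5, 48.0]
[0.521  0.0291 0.012  1.9479] 0.926401658642712
[ 0.521   0.0288  0.0084 -4.3337] 0.7576969089032194
```

```bash
python3 -m crank '[[[32,-34,0,0,0],[32,-34,0,0,0],[32,-34,0,0,0],[32,-34,0,0,0],[32,-34,0,0,0]]]'; python3 -m crank '[[[32,-34,0,0,0],[32,-34,0,0,0],[32,-34,10,0,0],[0,0,10,0,0],[0,0,0,0,0]]]'
python3 - <<'E'
from h import *
k=cal('wrist');im=get_image('wrist');cv2.imwrite('pics/w1.png',im)
for n in('pot_white','saucer_blue','labels'):
    m=mask(n,'wrist')
    if m is None:print(n,None);continue
    yw=[1.5] if n=='labels' else None
    v,e=fit(n,[(k,sup(m[1]),True)],[.356,-.288,0] if n[0]=='p' else [.5,-.33,0] if n[0]=='s' else [.49,-.194,0],yw,0.)
    print(n,m[0],m[2],v.round(4),e)
go(.356,-.288,.12)
E
```

```text
t: 1.98
tcp_pos: [0.2915, -0.4126, 0.2228]
orientation: [3.108, 0.455, 0.0]
ft_force: [1.7, 0.5, 0.0]
gripper_width: 0.0867
finger_force: 0.0
t: 2.6
tcp_pos: [0.3529, -0.289, 0.202]
orientation: [-3.108, -0.455, 0.002]
ft_force: [0.0, -0.2, -0.6]
gripper_width: 0.0868
finger_force: 0.0
pot_white 0.64 [290.0, 159.3, 59.0, 60.9] [ 0.3561 -0.2852  0.    ] 0.3698191682198762
saucer_blue 0.85 [344.9, 38.1, 83.3, 78.8] [ 0.5009 -0.3269  0.    ] 0.7423271100642472
labels 0.72 [251.2, 8.7, 47.6, 86.4] [ 0.4889 -0.1917  0.      1.5204] 1.1429903612713974
t 2.8 tcp [ 0.3533 -0.2897  0.2029] tooly -1.282 j7 -0.68 shift(cur axes) [ 3.1 -0.9 82.9] turn 0
```

View pics/w1.png

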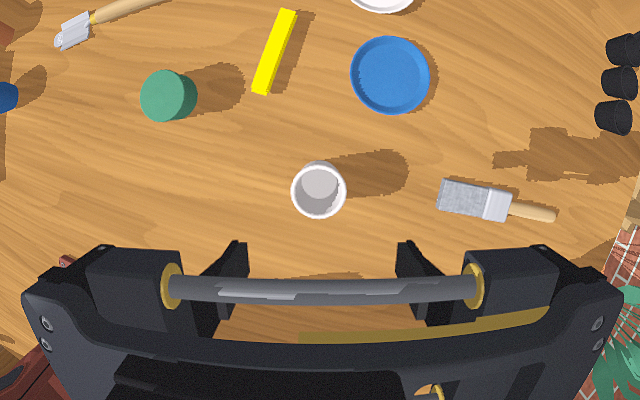

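The wrist view shows the white pot at (318,190) between and ahead of the fingers, and the blue saucer at (390,75). It agrees with the fixed cameras to 3 mm.

```bash
python3 -m crank '[[[3.6,-2.8,40,0,0],[0,0,45,0,0],[0,0,45,0,0],[0,0,35,0,0],[0,0,15,0,0]]]'; python3 -m crank '[[[0,0,0,0,0],[0,0,0,0,1],[0,0,0,0,1],[0,0,0,0,1],[0,0,0,0,1]]]';python3 -m crank '[[[0,0,0,0,1],[0,0,0,0,1],[0,0,0,0,1]]]'
```

```text
t: 3.42
tcp_pos: [0.3552, -0.285, 0.0211]
orientation: [-3.107, -0.453, 0.003]
ft_force: [0.5, -0.5, 1.0]
gripper_width: 0.0872
finger_force: 0.0
t: 4.05
tcp_pos: [0.3564, -0.285, 0.0229]
orientation: [3.108, 0.455, 0.001]
ft_force: [1.0, 0.4, 0.5]
gripper_width: 0.0551
finger_force: 2.6
t: 4.42
tcp_pos: [0.3564, -0.2851, 0.0228]
orientation: [3.108, 0.455, 0.0]
ft_force: [-0.7, 1.5, 5.5]
gripper_width: 0.0534
finger_force: 29.9
```

```bash
python3 -m crank '[[[0,0,-25,0,1],[0,0,-45,0,1],[0,0,-40,0,1],[28,9,0,0,1],[38,11,0,0,1]]]'; python3 -m crank '[[[38,11,0,0,1],[28,9,0,0,1],[11,3,0,0,1],[0,0,0,0,1],[0,0,0,0,1]]]'
cat > lk.py <<'E'
from h import *
import sys,json
k=cal('wrist');im=get_image('wrist');cv2.imwrite('pics/%s.png'%sys.argv[1],im)
o=json.load(open('p.json'))
for n in sys.argv[2:]:
    m=mask(n,'wrist')
    if m is None:print(n,None);continue
    q=o[n];yw=None
    if len(q)>3:yw=[q[3]]
    z={'trowel':.012}.get(n,0.)
    v,e=fit(n,[(k,sup(m[1]),True)],[q[0],q[1],z],yw,z)
    print(n,round(m[0],2),m[2],v.round(4),'rms',round(e,2));go(v[0],v[1],.10)
E
python3 lk.py w2 saucer_white saucer_blue
```

```text
t: 5.05
tcp_pos: [0.4254, -0.2859, 0.133]
orientation: [3.108, 0.452, 0.0]
ft_force: [0.2, -0.5, -1.1]
gripper_width: 0.0537
finger_force: 29.7
t: 5.68
tcp_pos: [0.5043, -0.2855, 0.1324]
orientation: [-3.109, -0.454, 0.002]
ft_force: [-1.0, -0.7, -1.5]
gripper_width: 0.0537
finger_force: 29.7
saucer_white 0.85 [299.4, 37.8, 103.1, 98.3] [ 0.6148 -0.2816  0.    ] rms 0.9
t 5.78 tcp [ 0.5046 -0.2857  0.1327] tooly -1.281 j7 -0.92 shift(cur axes) [106.8  27.6  32.6] turn 0
saucer_blue 0.86 [312.8, 172.2, 92.9, 78.0] [ 0.501  -0.3271  0.    ] rms 9.28
t 5.83 tcp [ 0.5048 -0.2856  0.1328] tooly -1.281 j7 -0.92 shift(cur axes) [-15.5  38.7  32.8] turn 0
```

View pics/w2.png

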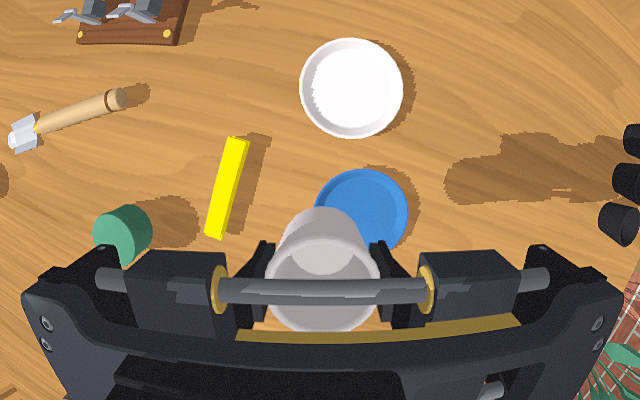

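The pot hangs upright in the fingers, and the white saucer shows clearly at (351,88). I'll place it.

```bash
python3 -m crank '[[[22,5.6,0,0,1],[36,9,0,0,1],[34,9,10,0,1],[14.8,4,30,0,1],[0,0,30,0,1]]]'; python3 -m crank '[[[0,0,22,0,1],[0,0,8,0,1],[0,0,4,0,1],[0,0,0,0,1],[0,0,0,0,1]]]'; python3 -c "
from h import *
go(.6148,-.2816,.0275)"
```

```text
t: 6.45
tcp_pos: [0.6168, -0.2807, 0.0619]
orientation: [3.108, 0.456, 0.001]
ft_force: [0.2, 0.5, -3.1]
gripper_width: 0.0535
finger_force: 29.7
t: 7.08
tcp_pos: [0.6164, -0.2813, 0.0296]
orientation: [3.108, 0.455, 0.002]
ft_force: [-0.2, -0.3, -2.1]
gripper_width: 0.0534
finger_force: 29.7
t 7.08 tcp [ 0.6164 -0.2813  0.0296] tooly -1.28 j7 -1.05 shift(cur axes) [-1.6 -0.1  2.1] turn 0
```

```bash
python3 -m crank '[[[-1.6,0,1.5,0,1],[0,0,0,0,1],[0,0,0,0,0],[0,0,0,0,0],[0,0,0,0,0]]]'; python3 -m crank '[[[0,0,0,0,0],[0,0,-20,0,0],[0,0,-40,0,0],[0,0,-50,0,0],[0,0,-50,0,0]]]';  python3 -m crank '[[[-25,0,-12,0,0],[-15,-10,0,0,0],[0,0,0,0,0]]]'; python3 lk.py w3 pot_white saucer_white; python3 -c "
from h import *
go(.476,.346,.2)"
```

```text
t: 7.7
tcp_pos: [0.614, -0.2815, 0.0267]
orientation: [-3.108, -0.455, 0.001]
ft_force: [-0.7, 0.6, 0.1]
gripper_width: 0.0757
finger_force: 0.0
t: 8.32
tcp_pos: [0.6143, -0.2814, 0.1903]
orientation: [3.108, 0.455, 0.002]
ft_force: [1.2, 0.6, 0.0]
gripper_width: 0.0868
finger_force: 0.0
t: 8.7
tcp_pos: [0.5727, -0.2835, 0.201]
orientation: [3.107, 0.454, 0.002]
ft_force: [0.4, -0.3, 0.1]
gripper_width: 0.087
finger_force: 0.0
pot_white 0.83 [304.9, 129.4, 61.2, 57.0] [ 0.6139 -0.283   0.    ] rms 1.03
t 8.8 tcp [ 0.5736 -0.2833  0.2   ] tooly -1.28 j7 -0.97 shift(cur axes) [ 38.6  11.2 100. ] turn 0
saucer_white 0.75 [288.1, 107.5, 83.8, 83.2] [ 0.6144 -0.2816  0.    ] rms 0.88
t 8.85 tcp [ 0.5737 -0.2832  0.1996] tooly -1.28 j7 -0.97 shift(cur axes) [39.4 10.1 99.6] turn 0
t 8.85 tcp [ 0.5737 -0.2832  0.1996] tooly -1.28 j7 -0.97 shift(cur axes) [ 8.700e+01 -6.308e+02 -5.000e-01] turn 0
```

View pics/w3.png

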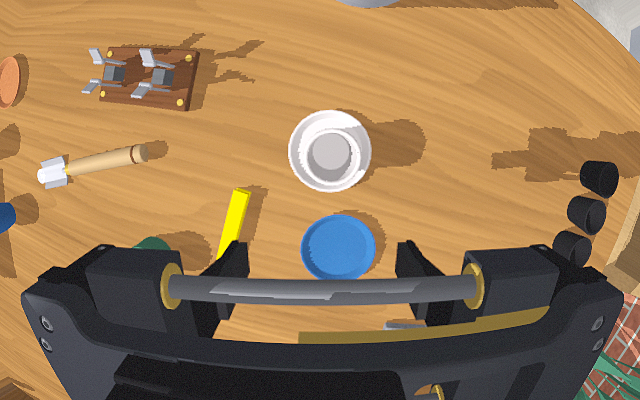

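The white pot stands centred in its saucer at (330,150), to about 1.5 mm. Next is the terracotta pot.

```bash
python3 -m crank '[[[4,-25,0,0,0],[8,-55,0,0,0],[8,-55,0,0,0],[8,-55,0,0,0],[8,-55,0,0,0]]]'; python3 -m crank '[[[8,-55,0,0,0],[8,-55,0,0,0],[8,-55,0,0,0],[8,-55,0,0,0],[8,-55,0,0,0]]]';  python3 -m crank '[[[8,-55,0,0,0],[3,-40,0,0,0],[0,-16,0,0,0],[0,0,0,0,0],[0,0,0,0,0]]]'; python3 lk.py w4 pot_terracotta pot_blue saucer_terracotta; python3 -c "
from h import *
print(read_state()['joint_positions'].round(2))"
```

```text
t: 9.48
tcp_pos: [0.5367, -0.0349, 0.1991]
orientation: [-3.108, -0.458, -0.0]
ft_force: [-0.1, 0.2, 1.0]
gripper_width: 0.0873
finger_force: 0.0
t: 10.1
tcp_pos: [0.4955, 0.2396, 0.1992]
orientation: [-3.108, -0.457, -0.0]
ft_force: [1.4, -0.5, 1.2]
gripper_width: 0.0868
finger_force: 0.0
t: 10.72
tcp_pos: [0.4762, 0.3446, 0.1989]
orientation: [3.108, 0.452, -0.0]
ft_force: [0.3, 0.1, 0.6]
gripper_width: 0.0871
finger_force: 0.0
pot_terracotta 0.88 [292.5, 166.4, 61.3, 56.6] [0.4765 0.3439 0.    ] rms 0.5
t 10.82 tcp [0.4764 0.3444 0.199 ] tooly -1.282 j7 -2.14 shift(cur axes) [-0.1  0.4 99. ] turn 0
pot_blue 0.71 [319.9, 263.6, 46.9, 56.3] [0.3337 0.2701 0.    ] rms 12.17
t 10.88 tcp [0.4764 0.3446 0.1991] tooly -1.282 j7 -2.14 shift(cur axes) [-158.    30.8   99.1] turn 0
saucer_terracotta 0.79 [351.6, 52.9, 80.7, 75.5] [0.6088 0.2987 0.    ] rms 0.9
t 10.93 tcp [0.4762 0.3448 0.1992] tooly -1.282 j7 -2.14 shift(cur axes) [113.9  82.   99.2] turn 0
[-0.11  0.3  -0.72  1.62  0.2   1.29 -2.14]
```

View pics/w4.png

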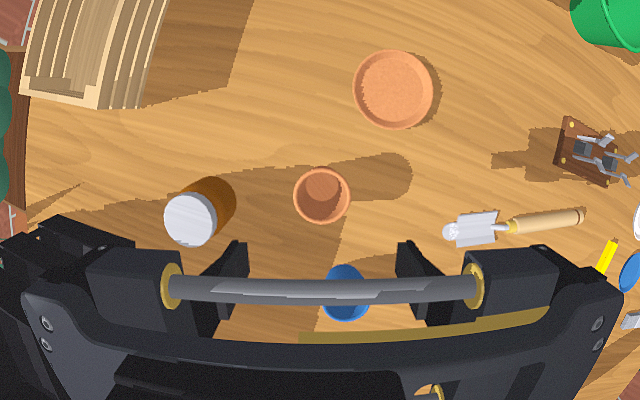

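The wrist view shows the terracotta pot under the gripper at (322,195), its saucer at (393,90), and the grey jar at (190,220), clear of the fingers.

```bash
python3 -m crank '[[[0,0,35,0,0],[0,0,45,0,0],[0,0,45,0,0],[0,0,35,0,0],[0,0,16,0,0]]]'; python3 -m crank '[[[0,0,0,0,0],[0,0,0,0,1],[0,0,0,0,1],[0,0,0,0,1],[0,0,0,0,1]]]';python3 -m crank '[[[0,0,0,0,1],[0,0,0,0,1],[0,0,0,0,1]]]';python3 -m crank '[[[0,0,-25,0,1],[0,0,-40,0,1],[0,0,0,0,1],[0,0,0,0,1]]]'; python3 -c "
from h import *
go(.6088,.2987,.0285)"
```

```text
t: 11.55
tcp_pos: [0.4751, 0.3448, 0.0213]
orientation: [3.107, 0.454, -0.004]
ft_force: [-0.2, 0.3, 0.1]
gripper_width: 0.0867
finger_force: 0.0
t: 12.18
tcp_pos: [0.4759, 0.346, 0.0236]
orientation: [3.108, 0.455, 0.001]
ft_force: [0.3, -0.6, 3.3]
gripper_width: 0.0555
finger_force: 30.0
t: 12.55
tcp_pos: [0.4759, 0.3461, 0.0235]
orientation: [3.108, 0.455, 0.001]
ft_force: [0.3, -1.8, 5.4]
gripper_width: 0.0555
finger_force: 30.0
t: 13.05
tcp_pos: [0.4752, 0.3457, 0.0874]
orientation: [3.108, 0.455, -0.001]
ft_force: [-0.1, 0.5, -1.7]
gripper_width: 0.0554
finger_force: 29.8
t 13.05 tcp [0.4752 0.3457 0.0874] tooly -1.28 j7 -2.2 shift(cur axes) [114.5  83.3  58.8] turn 0
```

```bash
python3 -m crank '[[[18,13,0,0,1],[32,24,0,0,1],[32,24,0,0,1],[24,17,0,0,1],[8,5,0,0,1]]]'; python3 -m crank '[[[0,0,20,0,1],[0,0,22,0,1],[0,0,10,0,1],[0,0,4,0,1],[0,0,0,0,1]]]'; python3 -c "
from h import *
go(.6088,.2987,.0285)"
```

```text
t: 13.68
tcp_pos: [0.6106, 0.2966, 0.0863]
orientation: [3.108, 0.449, -0.002]
ft_force: [0.3, -0.4, -0.7]
gripper_width: 0.0553
finger_force: 29.7
t: 14.3
tcp_pos: [0.6084, 0.2995, 0.0322]
orientation: [-3.108, -0.456, -0.0]
ft_force: [-0.9, -0.2, -0.7]
gripper_width: 0.0559
finger_force: 29.7
t 14.3 tcp [0.6084 0.2995 0.0322] tooly -1.28 j7 -2.06 shift(cur axes) [0.1 0.8 3.7] turn 0
```

```bash
python3 -m crank '[[[0,0.8,3.5,0,1],[0,0,0,0,1],[0,0,0,0,0],[0,0,0,0,0],[0,0,0,0,0]]]'; python3 -m crank '[[[0,0,0,0,0],[0,0,-20,0,0],[0,0,-40,0,0],[0,0,-50,0,0],[0,0,-50,0,0]]]';  python3 -m crank '[[[-30,0,-10,0.18,0],[-40,0,0,0.18,0],[-20,0,0,0,0],[0,0,0,0,0]]]'; python3 lk.py w5 pot_terracotta saucer_terracotta pot_blue; python3 -c "
from h import *
go(.362,.282,.2)"
```

```text
t: 14.92
tcp_pos: [0.6089, 0.2986, 0.0288]
orientation: [-3.108, -0.455, -0.001]
ft_force: [0.6, 1.1, -0.4]
gripper_width: 0.078
finger_force: 0.0
t: 15.55
tcp_pos: [0.6087, 0.2987, 0.1918]
orientation: [-3.108, -0.456, -0.002]
ft_force: [1.4, -0.4, -0.1]
gripper_width: 0.0868
finger_force: 0.0
t: 16.05
tcp_pos: [0.5195, 0.2877, 0.2006]
orientation: [-3.139, 0.105, -0.004]
ft_force: [0.4, -0.1, -0.1]
gripper_width: 0.0869
finger_force: 0.0
pot_terracotta 0.77 [273.0, 77.9, 65.1, 59.5] [0.6092 0.2978 0.    ] rms 0.79
t 16.15 tcp [0.5212 0.2868 0.1997] tooly -1.64 j7 -2.36 shift(cur axes) [ 86.8 -17.   99.8] turn 0
saucer_terracotta 0.69 [264.1, 72.0, 83.8, 80.6] [0.6087 0.2986 0.    ] rms 0.73
t 16.2 tcp [0.5214 0.2867 0.1992] tooly -1.64 j7 -2.36 shift(cur axes) [ 86.2 -18.   99.3] turn 0
pot_blue 0.86 [312.2, 305.0, 43.0, 26.7] [0.3564 0.2815 0.    ] rms 7.46
t 16.25 tcp [0.5214 0.2866 0.1989] tooly -1.641 j7 -2.36 shift(cur axes) [-164.2   16.7   98.8] turn 0
t 16.25 tcp [0.5214 0.2866 0.1989] tooly -1.641 j7 -2.36 shift(cur axes) [-158.6   15.7   -1.2] turn 0
```

View pics/w5.png

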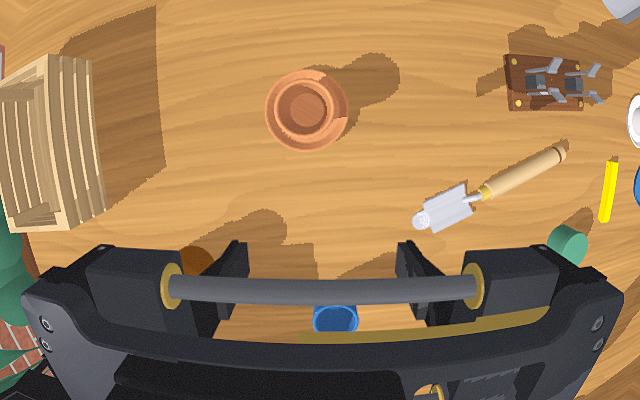

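The terracotta pot is centred in its saucer at (306,109). Positive turns drive joint 7 toward its limit, so I'll turn back on the way to the blue pot at (335,320).

```bash
python3 -m crank '[[[-28,3,0,0,0],[-42,4,0,0,0],[-42,4,0,0,0],[-30,3,0,0,0],[-16,2,0,0,0]]]'; python3 -m crank '[[[0,0,0,-0.18,0],[0,0,0,-0.18,0],[0,0,0,-0.18,0],[0,0,0,-0.18,0],[0,0,0,0,0]]]'; python3 lk.py w6 pot_blue; python3 -c "
from h import *
go(.362,.282,.2);print(read_state()['joint_positions'].round(2))"
```

```text
t: 16.88
tcp_pos: [0.361, 0.282, 0.1988]
orientation: [-3.14, 0.108, -0.0]
ft_force: [0.7, -0.1, -0.2]
gripper_width: 0.0868
finger_force: 0.0
t: 17.5
tcp_pos: [0.3623, 0.2819, 0.1987]
orientation: [-2.977, -1.002, 0.0]
ft_force: [-0.1, 0.9, 0.1]
gripper_width: 0.087
finger_force: 0.0
pot_blue 0.56 [294.3, 166.4, 59.2, 54.1] [0.3633 0.2803 0.    ] rms 0.58
t 17.6 tcp [0.3621 0.2818 0.1986] tooly -0.925 j7 -1.66 shift(cur axes) [ 0.1  2.  98.6] turn 0
t 17.6 tcp [0.3621 0.2818 0.1986] tooly -0.925 j7 -1.66 shift(cur axes) [ 0.  -0.2 -1.4] turn 0
[-0.04 -0.01 -0.7   1.91 -0.01  1.24 -1.66]
```

```bash
python3 -m crank '[[[0,2,35,0,0],[0,0,45,0,0],[0,0,45,0,0],[0,0,35,0,0],[0,0,15.5,0,0]]]'; python3 -m crank '[[[0,0,0,0,0],[0,0,0,0,1],[0,0,0,0,1],[0,0,0,0,1],[0,0,0,0,1]]]';python3 -m crank '[[[0,0,0,0,1],[0,0,0,0,1],[0,0,0,0,1]]]';python3 -m crank '[[[0,0,-25,0,1],[0,0,-45,0,1],[0,0,-45,0,1],[0,0,-20,0,1],[0,0,0,0,1]]]'; python3 -c "
from h import *
go(.45,-.327,.165)"
```

```text
t: 18.23
tcp_pos: [0.3621, 0.2797, 0.0214]
orientation: [2.978, 1.0, -0.004]
ft_force: [-0.2, -0.3, 0.3]
gripper_width: 0.0872
finger_force: 0.0
t: 18.85
tcp_pos: [0.3631, 0.2804, 0.0235]
orientation: [-2.977, -1.004, -0.001]
ft_force: [0.1, -1.1, 4.8]
gripper_width: 0.0559
finger_force: 30.0
t: 19.23
tcp_pos: [0.3631, 0.2804, 0.0235]
orientation: [2.977, 1.004, 0.001]
ft_force: [-1.1, -1.2, 6.4]
gripper_width: 0.056
finger_force: 30.0
t: 19.85
tcp_pos: [0.3635, 0.2806, 0.1591]
orientation: [-2.977, -1.004, -0.004]
ft_force: [-0.0, -1.1, -1.8]
gripper_width: 0.0559
finger_force: 29.9
t 19.85 tcp [0.3635 0.2806 0.1591] tooly -0.92 j7 -1.68 shift(cur axes) [-299.1  535.9   -6.2] turn 0
```

```bash
python3 -m crank '[[[-8,26,0,0,1],[-15,52,0,0,1],[-15,52,0,0,1],[-15,52,0,0,1],[-15,52,0,0,1]]]'; python3 -m crank '[[[-14,55,0,0,1],[-33,30,0,0,1],[-40,34,0,0,1],[-40,34,0,0,1],[-40,34,0,0,1]]]'; python3 -m crank '[[[-40,34,0,0,1],[-35,29,0,0,1],[-20,15,0,0,1],[0,0,0,0.18,1],[0,0,0,0.18,1]]]'; python3 -m crank '[[[0,0,0,0.18,1],[0,0,0,0.18,1],[0,0,0,0,1],[0,0,0,0,1]]]'; python3 lk.py w7 saucer_blue pot_blue
```

```text
t: 20.48
tcp_pos: [0.45, 0.0509, 0.1564]
orientation: [-2.976, -1.004, 0.003]
ft_force: [0.5, 0.3, -0.4]
gripper_width: 0.0561
finger_force: 29.9
t: 21.1
tcp_pos: [0.4294, -0.1984, 0.1562]
orientation: [-2.975, -1.004, 0.003]
ft_force: [0.6, 0.5, -1.4]
gripper_width: 0.0562
finger_force: 29.9
t: 21.72
tcp_pos: [0.4014, -0.3166, 0.1558]
orientation: [-3.108, -0.444, 0.004]
ft_force: [-0.4, 0.4, -1.0]
gripper_width: 0.0561
finger_force: 29.9
t: 22.22
tcp_pos: [0.4022, -0.3164, 0.1571]
orientation: [-3.139, 0.102, 0.002]
ft_force: [-0.3, 0.1, -1.3]
gripper_width: 0.0561
finger_force: 29.9
saucer_blue 0.65 [274.2, 56.3, 100.1, 92.2] [ 0.5004 -0.3267  0.    ] rms 0.69
t 22.32 tcp [ 0.4024 -0.3165  0.1575] tooly -1.637 j7 -1.06 shift(cur axes) [98.5  3.6 57.5] turn 0
pot_blue 0.63 [263.0, 210.1, 120.0, 119.9] [ 0.361  -0.3147  0.    ] rms 21.06
t 22.38 tcp [ 0.4024 -0.3166  0.1577] tooly -1.638 j7 -1.06 shift(cur axes) [-41.4   0.9  57.8] turn 0
```

View pics/w7.png

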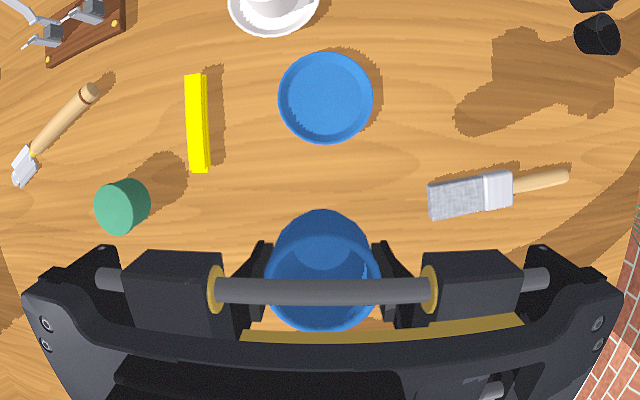

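The blue pot hangs upright and its saucer is at (326,98), clear. I'll place it.

```bash
python3 -m crank '[[[18,0.6,0,0,1],[36,1.5,10,0,1],[30,1.5,30,0,1],[14.5,0,35,0,1],[0,0,28,0,1]]]'; python3 -m crank '[[[0,0,15,0,1],[0,0,8,0,1],[0,0,0,0,1],[0,0,0,0,1]]]'; python3 -c "
from h import *
go(.5004,-.3267,.0285)"
```

```text
t: 23.0
tcp_pos: [0.5027, -0.3262, 0.0532]
orientation: [-3.139, 0.105, -0.0]
ft_force: [-0.1, -0.1, -0.7]
gripper_width: 0.0559
finger_force: 29.9
t: 23.5
tcp_pos: [0.5012, -0.3276, 0.0332]
orientation: [3.139, -0.109, 0.003]
ft_force: [-0.4, -0.4, -0.5]
gripper_width: 0.0563
finger_force: 29.9
t 23.5 tcp [ 0.5012 -0.3276  0.0332] tooly -1.64 j7 -1.15 shift(cur axes) [-0.9 -0.8  4.7] turn 0
```

```bash
python3 -m crank '[[[-0.9,-0.8,4.7,0,1],[0,0,0,0,1],[0,0,0,0,0],[0,0,0,0,0],[0,0,0,0,0]]]'; python3 -m crank '[[[0,0,0,0,0],[0,0,-20,0,0],[0,0,-45,0,0],[0,0,-55,0,0],[0,0,-50,0,0]]]';  python3 -m crank '[[[-30,0,0,0,0],[-20,0,0,0,0],[0,0,0,0,0]]]'; python3 lk.py w8 saucer_blue pot_blue; python3 -c "
from h import *
go(.50,.00,.22,.379)"
```

```text
t: 24.12
tcp_pos: [0.4995, -0.3261, 0.0271]
orientation: [-3.139, 0.109, 0.001]
ft_force: [0.2, -0.5, 0.1]
gripper_width: 0.0781
finger_force: 0.0
t: 24.75
tcp_pos: [0.4997, -0.3262, 0.1993]
orientation: [3.14, -0.109, 0.001]
ft_force: [0.5, -0.4, -0.6]
gripper_width: 0.0869
finger_force: 0.0
t: 25.12
tcp_pos: [0.4488, -0.3232, 0.1977]
orientation: [3.139, -0.111, 0.0]
ft_force: [0.4, -0.7, -0.4]
gripper_width: 0.0873
finger_force: 0.0
saucer_blue 0.83 [277.3, 101.3, 82.6, 84.5] [ 0.5008 -0.3264  0.    ] rms 0.54
t 25.23 tcp [ 0.4503 -0.3227  0.1974] tooly -1.64 j7 -1.1 shift(cur axes) [50.6  0.2 97.4] turn 0
pot_blue 0.8 [293.1, 115.6, 58.1, 56.9] [ 0.5015 -0.328   0.    ] rms 0.72
t 25.27 tcp [ 0.4506 -0.3226  0.1973] tooly -1.639 j7 -1.1 shift(cur axes) [51.1  1.9 97.3] turn 0
t 25.27 tcp [ 0.4506 -0.3226  0.1973] tooly -1.639 j7 -1.1 shift(cur axes) [  27.2 -325.2  -22.6] turn 1.123
```

View pics/w8.png

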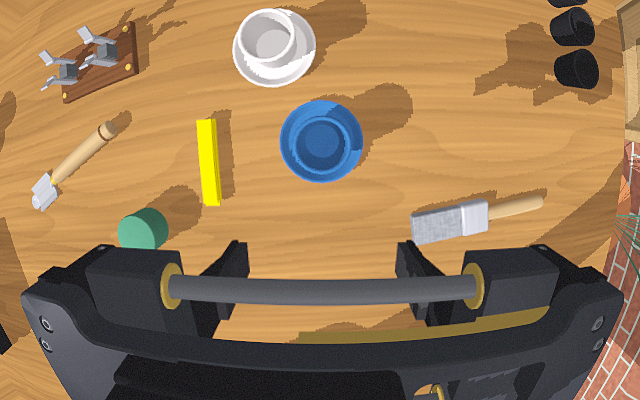

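The blue pot is centred in its saucer at (321,140) and all three pots are upright. Now the trowel.

```bash
python3 -m crank '[[[10,-25,-10,0,0],[16,-50,-10,0,0],[17,-52,-10,0,0],[17,-52,-10,0,0],[17,-52,-10,0,0]]]'; python3 -m crank '[[[12,-35,0,0,0],[0,0,0,-0.18,0],[0,0,0,-0.18,0],[0,0,0,-0.18,0],[0,0,0,-0.18,0]]]'; python3 -m crank '[[[0,0,0,-0.18,0],[0,0,0,-0.18,0],[0,0,0,-0.18,0],[0,0,0,-0.18,0],[0,0,0,-0.18,0]]]'; python3 -m crank '[[[0,0,0,-0.18,0],[0,0,0,-0.18,0],[0,0,0,0,0],[0,0,0,0,0]]]'; python3 lk.py w9 trowel tool_rest; python3 -c "
from h import *
print(read_state()['joint_positions'].round(2))"
```

```text
t: 25.9
tcp_pos: [0.5438, -0.0954, 0.2475]
orientation: [-3.139, 0.108, -0.0]
ft_force: [1.0, -0.3, -0.1]
gripper_width: 0.0872
finger_force: 0.0
t: 26.52
tcp_pos: [0.5577, -0.0629, 0.247]
orientation: [-2.973, -1.014, 0.0]
ft_force: [0.2, 0.1, -0.4]
gripper_width: 0.087
finger_force: 0.0
t: 27.15
tcp_pos: [0.5577, -0.0629, 0.247]
orientation: [-2.236, -2.206, -0.001]
ft_force: [-0.4, -0.4, 0.4]
gripper_width: 0.0873
finger_force: 0.0
t: 27.65
tcp_pos: [0.5573, -0.0633, 0.2472]
orientation: [-1.818, -2.561, -0.0]
ft_force: [0.3, 0.2, -0.3]
gripper_width: 0.0871
finger_force: 0.0
trowel 0.72 [295.4, 1.7, 37.5, 172.0] [ 0.5202  0.0304  0.012  -4.3292] rms 3.49
t 27.75 tcp [ 0.5572 -0.0634  0.2473] tooly 0.337 j7 0.32 shift(cur axes) [100.8  -3.8 147.3] turn 0
tool_rest None
[ 0.4   0.17 -0.41  1.63  0.07  1.36  0.32]
```

View pics/w9.png

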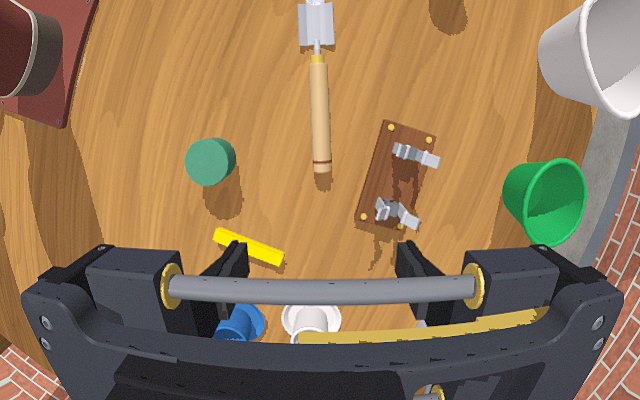

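The trowel's handle runs from about (321,170) up to the blade, which is cut off at the top edge. The rest is at (398,175). I'll move forward over the trowel and look again.

```bash
python3 -m crank '[[[25,-1,0,-0.045,0],[30,-1,0,0,0],[15,-1,0,0,0],[0,0,0,0,0],[0,0,0,0,0]]]'; python3 lk.py w10 trowel tool_rest; python3 - <<'E'
from h import *
im=cv2.imread('pics/w10.png');k=cal('wrist')
m=masks_of('trowel','wrist')
for q in m[:1]:im[q['pixels']]=(0.5*im[q['pixels']]+[0,0,127]).astype(np.uint8)
cv2.imwrite('pics/w10o.png',im)
# handle-only: pale wood px, axis direction
y,x=np.nonzero(m[0]['pixels']);print(m[0]['bbox'])
E
```

```text
t: 28.42
tcp_pos: [0.5293, -0.0004, 0.2474]
orientation: [1.756, 2.604, -0.0]
ft_force: [0.2, 0.7, 0.1]
gripper_width: 0.087
finger_force: 0.0
trowel 0.86 [306.0, 37.2, 37.9, 187.2] [ 0.5193  0.0315  0.012  -4.3336] rms 1.41
t 28.52 tcp [ 5.293e-01 -5.000e-04  2.473e-01] tooly 0.383 j7 0.26 shift(cur axes) [ 33.4   2.7 147.3] turn 0
tool_rest 0.9 [353.7, 173.1, 84.0, 106.1] [ 0.648  -0.0296  0.     -1.5014] rms 5.46
t 28.57 tcp [ 5.292e-01 -3.000e-04  2.472e-01] tooly 0.384 j7 0.26 shift(cur axes) [-71.5  99.2 147.2] turn 0
[306.0, 37.2, 37.9, 187.2]
```

View pics/w10o.png

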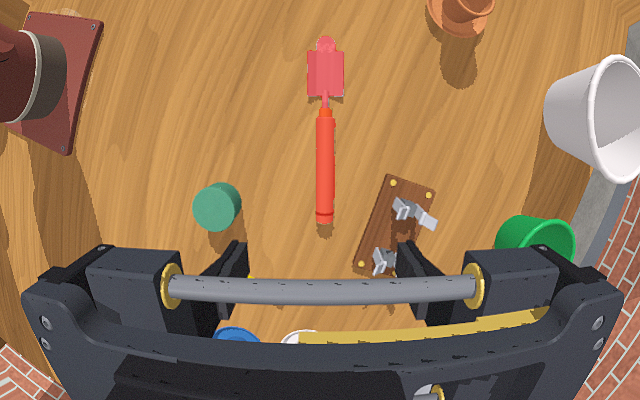

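The overlay matches the whole trowel: handle end at (325,222), blade tip at (325,38). The height and yaw agree across views, so I'll descend for the grasp.

```bash
python3 -m crank '[[[15,1.5,20,0,0],[18.4,1.2,45,0,0],[0,0,50,0,0],[0,0,45,0,0],[0,0,35,0,0]]]'; python3 -m crank '[[[0,0,20,0,0],[0,0,15,0,0],[0,0,8,0,0],[0,0,0,0,0],[0,0,0,0,0]]]'; python3 -c "
from h import *
go(.5193,.0315,.003,.379)"
```

```text
t: 29.25
tcp_pos: [0.5184, 0.0321, 0.0504]
orientation: [-1.756, -2.604, 0.001]
ft_force: [1.0, -0.1, 0.9]
gripper_width: 0.0871
finger_force: 0.0
t: 29.88
tcp_pos: [0.5196, 0.0326, 0.0101]
orientation: [1.755, 2.604, 0.001]
ft_force: [-0.7, 0.0, 0.5]
gripper_width: 0.0869
finger_force: 0.0
t 29.88 tcp [0.5196 0.0326 0.0101] tooly 0.385 j7 0.08 shift(cur axes) [-0.9 -0.7  7.1] turn 0.006
```

```bash
python3 -m crank '[[[-0.9,-0.7,7,0,0],[0,0,0,0,0],[0,0,0,0,1],[0,0,0,0,1],[0,0,0,0,1]]]'; python3 -m crank '[[[0,0,0,0,1],[0,0,0,0,1],[0,0,0,0,1],[0,0,0,0,1],[0,0,0,0,1]]]'; python3 -m crank '[[[0,0,-15,0,1],[0,0,-40,0,1],[0,0,-45,0,1],[0,0,-35,0,1],[0,0,-10,0,1]]]'; python3 -m crank '[[[-25,-3,0,0,1],[-45,-6,0,0,1],[-45,-6,0,0,1],[-35,-5,0,0,1],[-16,-3,0,0,1]]]'; python3 -m crank '[[[0,0,0,0.16,1],[0,0,0,0.16,1],[0,0,0,0,1],[0,0,0,0,1]]]'; python3 lk.py w11 tool_rest trowel
```

```text
t: 30.5
tcp_pos: [0.5187, 0.0315, 0.0025]
orientation: [1.755, 2.605, 0.0]
ft_force: [-0.2, 0.6, -0.4]
gripper_width: 0.0643
finger_force: 0.0
t: 31.12
tcp_pos: [0.5187, 0.0316, 0.0024]
orientation: [1.755, 2.605, 0.0]
ft_force: [-0.6, -0.1, -0.1]
gripper_width: 0.0233
finger_force: 30.0
t: 31.75
tcp_pos: [0.5198, 0.0318, 0.1504]
orientation: [1.753, 2.603, 0.004]
ft_force: [0.5, 0.1, -1.6]
gripper_width: 0.023
finger_force: 30.0
t: 32.38
tcp_pos: [0.5591, -0.1331, 0.1464]
orientation: [-1.758, -2.602, 0.001]
ft_force: [-0.2, 1.1, -1.6]
gripper_width: 0.0232
finger_force: 30.0
t: 32.88
tcp_pos: [0.5595, -0.1303, 0.1472]
orientation: [-2.143, -2.297, 0.0]
ft_force: [-0.2, -0.2, -1.4]
gripper_width: 0.023
finger_force: 30.0
tool_rest None
trowel 0.69 [279.3, 0.0, 90.9, 332.5] [ 0.5585 -0.0913  0.012  -4.509 ] rms 25.68
t 33.02 tcp [ 0.5596 -0.1308  0.1473] tooly 0.067 j7 0.15 shift(cur axes) [39.5  1.6 47.3] turn 0
```

View pics/w11.png

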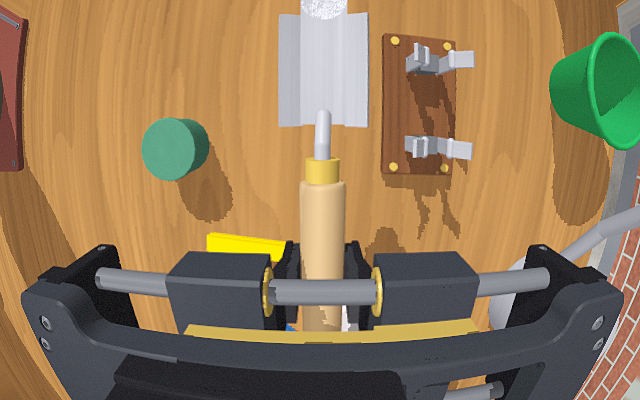

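The handle is held straight. The rest is in full view at about (383–456, 34–174) with four brass screws at (395,41), (447,46), (393,167) and (445,168), so I'll measure it from the screws and clip tips.

```bash
python3 - <<'E'
from h import *
s,R=tool();k=cal('wrist');im=cv2.imread('pics/w11.png')
f=200/np.tan(np.radians(k['vfov']/2));Rc=Rn.from_rotvec(k['rvec']).inv();o=-Rc.apply(k['tvec'])
def fray(p,z):
    d=np.array(p)-[k['cx'],k['cy']];r=np.hypot(*d);t=r/f
    v=Rc.apply([*(d/r*np.sin(t)),np.cos(t)]);return o+v*(z-o[2])/v[2]
hsv=cv2.cvtColor(im,cv2.COLOR_BGR2HSV);W=[]
for p in((395,41),(447,46),(393,167),(445,168)):
    y0,x0=p[1]-9,p[0]-9;w=hsv[y0:y0+19,x0:x0+19].astype(int)
    m=(abs(w[...,0]-22)<8)&(w[...,1]>110)&(w[...,2]>150);y,x=np.nonzero(m)
    c=(x.mean()+x0,y.mean()+y0);q=fray(c,.015);W.append(q);print(p,len(x),np.round(c,1),q.round(4))
W=np.array(W);c=W.mean(0);d=(W[0]+W[1]-W[2]-W[3]);e=W[1]+W[3]-W[0]-W[2]
print('rest centre',c.round(4),'yaw long',np.arctan2(d[1],d[0]).round(4),'short',np.arctan2(e[1],e[0]).round(4),'spans',np.linalg.norm(d)/2,np.linalg.norm(e)/2)
yaw=np.arctan2(d[1],d[0]);
# overlay model
Q=Rn.from_euler('z',yaw).apply(M['tool_rest']/1000)+[c[0],c[1],0]
for u in proj(k,Q,True):cv2.circle(im,(int(round(u[0])),int(round(u[1]))),2,(0,0,255),-1)
T=Rn.from_rotvec(s['orientation']).as_matrix()
cv2.imwrite('pics/w11o.png',cv2.resize(im[0:260,260:560],None,fx=2,fy=2))
go(c[0],c[1],.1,yaw-np.pi/2)
im=get_image('side');cv2.imwrite('pics/s11.png',im)
E
```

```text
(395, 41) 102 [395.2  37.3] [0.6183 0.0331 0.015 ]
(447, 46) 132 [448.7  42.5] [0.6736 0.0379 0.015 ]
(393, 167) 72 [392.8 166.5] [ 0.6262 -0.0942  0.015 ]
(445, 168) 105 [448.1 168.2] [ 0.6852 -0.0904  0.015 ]
rest centre [ 0.6508 -0.0284  0.015 ] yaw long 1.6467 short 0.0755 spans 0.12818139007721718 0.0573726746875174
t 33.02 tcp [ 0.5596 -0.1308  0.1473] tooly 0.067 j7 0.15 shift(cur axes) [96.  97.9 47.3] turn -0.009
```

View pics/w11o.png

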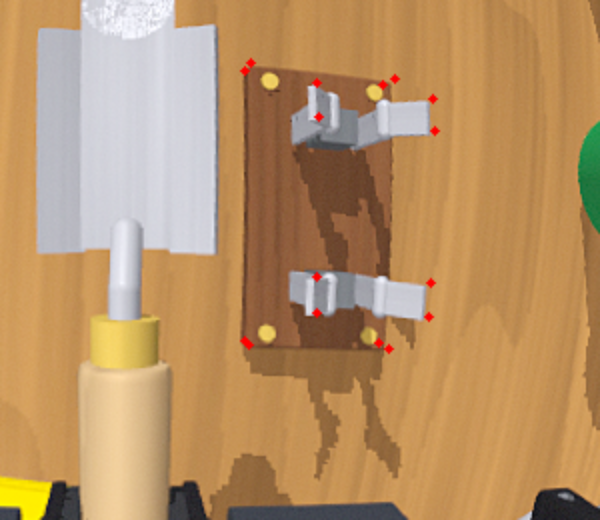

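```bash
python3 - <<'E'
from h import *
im=cv2.imread('pics/w11.png');c=im[25:180,375:480]
big=cv2.resize(c,None,fx=5,fy=5,interpolation=cv2.INTER_CUBIC)[:, :]
big=cv2.resize(big,(405,598));cv2.imwrite('pics/w11z.png',big)
E
```

```text
(no output)
```

View pics/w11z.png

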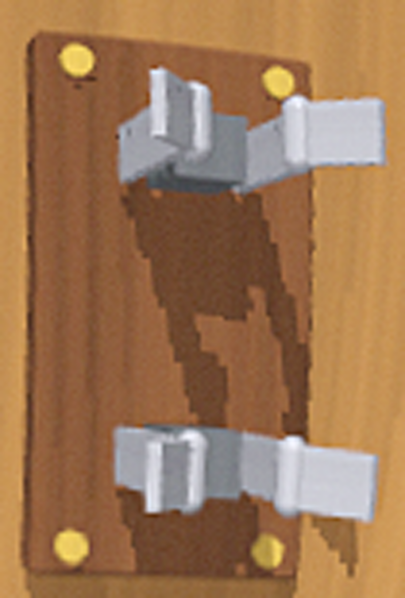

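```bash
python3 - <<'E'
from h import *
go(.65,-.029,.1)
k=cal('wrist')
px=np.array([(36,32),(311,64),(27,570),(296,577),(151,68),(152,135),(382,98),(383,163),(148,440),(147,513),(376,458),(373,519)])/3.857+[375,25]
P=np.array([(70,37.5,14),(70,-37.5,14),(-70,37.5,14),(-70,-37.5,14),(45,25,79),(31,25,79),(45,-25,79),(31,-25,79),(-31,25,79),(-45,25,79),(-31,-25,79),(-45,-25,79)])/1000
def W(v):return Rn.from_euler('z',v[2]).apply(P)+[v[0],v[1],v[3] if len(v)>3 else 0]
for x0 in([.65,-.029,1.64],[.65,-.029,1.64,0]):
    r=least_squares(lambda v:(proj(k,W(v),True)-px).ravel(),x0,loss='soft_l1')
    print(r.x.round(4));print((proj(k,W(r.x),True)-px).round(1).tolist())
E
```

```text
t 33.08 tcp [ 0.5596 -0.1308  0.1473] tooly 0.067 j7 0.15 shift(cur axes) [95.6 96.9 47.3] turn 0
[ 0.6485 -0.0305  1.6387]
[[-1.4, -1.0], [-0.6, -1.1], [-0.7, 1.2], [-0.4, 0.9], [1.4, -0.2], [1.4, -0.2], [-0.2, 0.2], [-0.1, -0.1], [1.3, 0.6], [0.7, -0.3], [-0.4, -0.7], [-0.8, 0.6]]
[ 6.4890e-01 -3.0400e-02  1.6383e+00 -1.1000e-03]
[[-1.2, -0.8], [-0.7, -0.9], [-0.5, 0.9], [-0.4, 0.7], [1.6, 0.1], [1.6, -0.0], [-0.3, 0.4], [-0.3, 0.1], [1.4, 0.4], [0.8, -0.6], [-0.5, -0.9], [-1.0, 0.3]]
```

```bash
python3 -c "
from h import *
k=cal('top')
for z in(0,.1,.15):print(z,ray(k,(297,90),z).round(3),ray(k,(344,58),z).round(3))
k=cal('side')
for z in(.08,.12,.15):print(z,ray(k,(193,178),z).round(3))
go(.6487,-.0305,.1)"; python3 -m crank '[[[12,12,0,0,1],[26,26,0,0,1],[30,30,0,0,1],[20,20,0,0,1],[8,9,0,0,1]]]';python3 -m crank '[[[0,0,15,0,1],[0,0,15,0,1],[0,0,10,0,1],[0,0,0,0,1],[0,0,0,0,1]]]';python3 -c "
from h import *
go(.6487,-.0305,.1,.067)"
```

```text
0 [0.844 0.032 0.   ] [ 0.93  -0.106  0.   ]
0.1 [0.792 0.03  0.1  ] [ 0.87  -0.095  0.1  ]
0.15 [0.765 0.029 0.15 ] [ 0.84 -0.09  0.15]
0.08 [0.801 0.015 0.08 ]
0.12 [0.768 0.064 0.12 ]
0.15 [0.743 0.1   0.15 ]
t 33.08 tcp [ 0.5596 -0.1308  0.1473] tooly 0.067 j7 0.15 shift(cur axes) [94.2 95.6 47.3] turn 0
t: 33.7
tcp_pos: [0.6513, -0.0258, 0.1471]
orientation: [-2.144, -2.295, -0.002]
ft_force: [-0.8, 0.2, -1.1]
gripper_width: 0.0231
finger_force: 30.0
t: 34.33
tcp_pos: [0.6504, -0.0292, 0.1078]
orientation: [2.148, 2.292, 0.001]
ft_force: [0.7, 0.6, -2.4]
gripper_width: 0.023
finger_force: 30.0
t 34.33 tcp [ 0.6504 -0.0292  0.1078] tooly 0.065 j7 -0.08 shift(cur axes) [-1.2 -1.8  7.8] turn -0.002
```

All 14 picture views are used, so from here I rely on forces and mask fits.

```bash
python3 -m crank '[[[-1.2,-1.8,0,0,1],[0,0,10,0,1],[0,0,15,0,1],[0,0,8,0,1],[0,0,0,0,1]]]';python3 -c "
from h import *
go(.6487,-.0305,.04,.067)";python3 -m crank '[[[0,0,5,0,1],[0,0,5,0,1],[0,0,0,0,1]]]';python3 -m crank '[[[0,0,4,0,1],[0,0,4,0,1],[0,0,0,0,1]]]'
```

```text
t: 34.95
tcp_pos: [0.6478, -0.0302, 0.073]
orientation: [-2.147, -2.291, 0.002]
ft_force: [-0.2, -0.4, -0.9]
gripper_width: 0.0235
finger_force: 30.0
t 34.95 tcp [ 0.6478 -0.0302  0.073 ] tooly 0.065 j7 -0.09 shift(cur axes) [-0.4  1.  33. ] turn -0.002
t: 35.33
tcp_pos: [0.6483, -0.0302, 0.064]
orientation: [-2.148, -2.292, 0.001]
ft_force: [-0.3, -0.3, -1.7]
gripper_width: 0.0233
finger_force: 30.0
t: 35.7
tcp_pos: [0.6494, -0.0302, 0.0573]
orientation: [2.147, 2.291, 0.002]
ft_force: [-0.6, -1.1, 5.1]
gripper_width: 0.0232
finger_force: 30.0
```

```bash
for i in 1; do python3 -m crank '[[[0,0,4,0,1],[0,0,4,0,1],[0,0,0,0,1]]]';python3 -m crank '[[[0,0,4,0,1],[0,0,3,0,1],[0,0,0,0,1],[0,0,0,0,1]]]'; done
```

```text
t: 36.08
tcp_pos: [0.6485, -0.0302, 0.0481]
orientation: [-2.148, -2.292, -0.0]
ft_force: [0.2, 0.7, -0.7]
gripper_width: 0.0226
finger_force: 30.0
t: 36.58
tcp_pos: [0.6482, -0.0302, 0.0409]
orientation: [-2.148, -2.292, 0.001]
ft_force: [1.5, 0.2, -5.6]
gripper_width: 0.0233
finger_force: 30.0
```

```bash
python3 -m crank '[[[0,0,2,0,1],[0,0,0,0,1],[0,0,0,0,1]]]';python3 -m crank '[[[0,0,2,0,1],[0,0,0,0,1],[0,0,0,0,1]]]'
```

```text
t: 36.95
tcp_pos: [0.6486, -0.0302, 0.04]
orientation: [2.148, 2.292, 0.0]
ft_force: [-2.8, 0.1, 5.3]
gripper_width: 0.023
finger_force: 30.0
t: 37.33
tcp_pos: [0.6487, -0.0302, 0.0398]
orientation: [2.148, 2.292, 0.0]
ft_force: [-10.5, -0.3, 19.9]
gripper_width: 0.023
finger_force: 30.0
```

The TCP stopped at 0.040 m, which is where full home was predicted, and the force rises to 20 N there. I'll unload, release and check.

```bash
python3 -m crank '[[[0,0,-3,0,1],[0,0,0,0,1],[0,0,0,0,0],[0,0,0,0,0],[0,0,0,0,0]]]';python3 -m crank '[[[0,0,0,0,0],[0,0,0,0,0],[0,0,-15,0,0],[0,0,-40,0,0],[0,0,-50,0,0]]]';python3 -m crank '[[[0,0,-50,0,0],[-30,0,-30,0,0],[-40,0,0,0,0],[-20,0,0,0,0],[0,0,0,0,0]]]'
python3 - <<'E'
from h import *
import json
o=json.load(open('p.json'))
M['handle']=np.r_[rx(-90,12),rx(50,12)]
k=cal('wrist');get_image('wrist');get_image('top');get_image('side')
print(tool()[0]['tcp_pos'].round(3))
cs=[('wrist',k,True),('top',cal('top'),False),('side',cal('side'),False)]
obs=[]
for c,kk,f in cs:
    m=masks_of('trowel',c)
    print(c,[(round(q['p'],2),np.round(q['bbox'],0).tolist()) for q in m])
    W=Rn.from_euler('z',1.638).apply(M['trowel']/1000)+[.6487,-.0305,.05]
    u=proj(kk,W,f);print('  expected box',np.r_[u.min(0),u.max(0)-u.min(0)].round(0))
    for z in (.05,.062):
        W=Rn.from_euler('z',1.638).apply(M['trowel']/1000)+[.6487,-.0305,z]
        for q in m[:1]:
            y,x=np.nonzero(q['pixels']);s=sup(np.c_[x,y].astype(float))
            v,e=fit('trowel',[(kk,s,f)],[.6487,-.0305,z],[1.638],z);print('  z',z,v.round(4),round(e,2))
    if m:
        y,x=np.nonzero(m[0]['pixels']);obs.append((kk,sup(np.c_[x,y].astype(float)),f))
v,e=fit('trowel',obs,[.6487,-.0305,.05],[1.638]);print('all',v.round(4),e)
for n in('pot_white','pot_blue','pot_terracotta','seed_tin','labels'):
    a=[(kk,sup(m[1]),f) for c,kk,f in cs[1:] if (m:=mask(n,c))]
    q=o[n];v,e=fit(n,a,q[:3],[q[3]] if len(q)>3 else None);print(n,v.round(4),round(e,2),'was',np.round(q,4))
E
```

```text
t: 37.95
tcp_pos: [0.6486, -0.0302, 0.0403]
orientation: [-2.148, -2.292, -0.0]
ft_force: [-0.4, 1.6, 0.2]
gripper_width: 0.0453
finger_force: 0.0
t: 38.58
tcp_pos: [0.648, -0.0302, 0.1468]
orientation: [-2.147, -2.292, 0.001]
ft_force: [1.2, -0.6, -0.3]
gripper_width: 0.0859
finger_force: 0.0
t: 39.2
tcp_pos: [0.654, -0.1213, 0.2251]
orientation: [-2.151, -2.289, 0.001]
ft_force: [-0.4, 0.6, -0.3]
gripper_width: 0.0871
finger_force: 0.0
[ 0.654 -0.118  0.225]
wrist [(0.82, [301.0, 3.0, 43.0, 190.0])]
  expected box [302. -23.  42. 213.]
  z 0.05 [ 0.6485 -0.0328  0.05    1.6325] 6.68
  z 0.062 [ 0.6484 -0.0307  0.062   1.6321] 9.28
top [(0.94, [269.0, 139.0, 96.0, 25.0]), (0.72, [346.0, 234.0, 24.0, 20.0])]
  expected box [265. 139.  97.  27.]
  z 0.05 [ 0.6486 -0.033   0.05    1.625 ] 1.12
  z 0.062 [ 0.6443 -0.0326  0.062   1.6254] 1.46
side [(0.83, [240.0, 159.0, 43.0, 79.0])]
  expected box [242. 159.  39.  79.]
  z 0.05 [ 0.6488 -0.0295  0.05    1.6323] 0.57
  z 0.062 [ 0.6438 -0.0168  0.062   1.6411] 1.07
all [ 0.6496 -0.0338  0.0447  1.6301] 3.393622062482301
pot_white [ 6.176e-01 -2.888e-01  5.000e-04] 0.22 was [ 0.356  -0.2882 -0.0027]
pot_blue [ 0.5064 -0.3639 -0.0161] 0.31 was [ 0.3634  0.2797 -0.0048]
pot_terracotta [0.6104 0.2969 0.0023] 0.38 was [ 0.4777  0.3432 -0.0032]
seed_tin [ 0.4112 -0.0875 -0.0016] 1.03 was [ 0.4108 -0.0873 -0.0022]
labels [ 0.4913 -0.2005 -0.0073  1.5131] 0.51 was [ 0.4907 -0.1944 -0.0035  1.5083]
```

The trowel's masks match a seated pose (axis 50 mm up, centred to about 2 mm). The fixed-camera fits for the blue pot and labels look off, probably because the arm occludes them, so I'll take one more wrist measurement.

```bash
python3 -m crank '[[[-20,-25,0,0,0],[-33,-44,0,0,0],[-33,-44,0,0,0],[-33,-44,0,0,0],[-30,-38,0,0,0]]]';python3 -m crank '[[[-20,-20,0,0.18,0],[0,0,0,0.18,0],[0,0,0,0.18,0],[0,0,0,0.18,0],[0,0,0,0.18,0]]]';python3 -m crank '[[[0,0,0,0.18,0],[0,0,0,0.18,0],[0,0,0,0.18,0],[0,0,0,0.18,0],[0,0,0,0,0]]]'; python3 - <<'E'
import json
o=json.load(open('p.json'))
E
sed -i 's/o=json.load.*/&\no["pot_white"]=o["saucer_white"];o["pot_blue"]=o["saucer_blue"]/' lk.py
python3 lk.py w12 pot_white saucer_white pot_blue saucer_blue labels seed_tin | grep rms
python3 - <<'E'
from h import *
import json
o=json.load(open('p.json'))
get_image('top');get_image('side')
for n in M:
  for c in('top','side'):
    m=mask(n,c)
    print(n,c,m and (round(m[0],2),np.round(m[2],0).tolist()))
E
```

```text
t: 40.62
tcp_pos: [0.4677, -0.2828, 0.2256]
orientation: [2.149, 2.291, -0.0]
ft_force: [0.8, -0.8, 1.2]
gripper_width: 0.0864
finger_force: 0.0
t: 41.25
tcp_pos: [0.4508, -0.3027, 0.2255]
orientation: [2.935, 1.121, 0.0]
ft_force: [0.7, 1.6, -0.6]
gripper_width: 0.0872
finger_force: 0.0
t: 41.88
tcp_pos: [0.4508, -0.3026, 0.2255]
orientation: [3.141, 0.027, 0.0]
ft_force: [-0.4, 0.1, 0.5]
gripper_width: 0.0866
finger_force: 0.0
pot_white 0.97 [276.2, 13.4, 58.8, 54.6] [ 0.6163 -0.2819  0.    ] rms 0.38
saucer_white 0.65 [266.7, 16.1, 76.7, 71.2] [ 0.6143 -0.2818  0.    ] rms 1.43
pot_blue 0.87 [319.4, 119.3, 54.7, 52.5] [ 0.5012 -0.3285  0.    ] rms 0.97
saucer_blue 0.68 [301.4, 106.8, 79.3, 72.5] [ 0.5007 -0.3268  0.    ] rms 0.63
labels 0.98 [223.5, 110.2, 22.6, 82.4] [ 0.4899 -0.1919  0.      1.5294] rms 0.6
seed_tin 0.92 [136.2, 188.3, 51.3, 51.2] [ 0.4093 -0.0833  0.    ] rms 0.95
pot_white top (0.95, [416.0, 143.0, 25.0, 24.0])
pot_white side (0.59, [296.0, 123.0, 22.0, 29.0])
pot_terracotta top (0.7, [189.0, 162.0, 22.0, 26.0])
pot_terracotta side (0.71, [205.0, 289.0, 41.0, 50.0])
pot_blue top None
pot_blue side (0.66, [341.0, 121.0, 17.0, 27.0])
saucer_white top (0.92, [406.0, 142.0, 36.0, 35.0])
saucer_white side (0.55, [288.0, 136.0, 38.0, 22.0])
saucer_terracotta top (0.59, [184.0, 163.0, 34.0, 35.0])
saucer_terracotta side (0.81, [203.0, 302.0, 59.0, 48.0])
saucer_blue top (0.61, [431.0, 190.0, 37.0, 28.0])
saucer_blue side (0.81, [333.0, 136.0, 32.0, 17.0])
trowel top (0.88, [268.0, 137.0, 95.0, 28.0])
trowel side (0.56, [239.0, 160.0, 43.0, 79.0])
tool_rest top (0.6, [295.0, 134.0, 60.0, 39.0])
tool_rest side (0.76, [249.0, 166.0, 44.0, 59.0])
seed_tin top (0.91, [343.0, 228.0, 28.0, 28.0])
seed_tin side (0.9, [357.0, 181.0, 29.0, 29.0])
labels top (0.87, [392.0, 185.0, 11.0, 44.0])
labels side (0.62, [326.0, 162.0, 41.0, 12.0])
```

```bash
python3 -c "
from workcell import *
print(finish_job())"
```

```text
the job is handed in; nothing more can be done
None
```

The job is handed in at about 42 s: all three pots stand upright within about 2 mm of their saucers' centres, the trowel is snapped home in the clips and centred to about 2 mm, and the seed tin and labels are where they were, by wrist- and fixed-camera fits (the trowel also by force), since my picture views were used up before the trowel was pressed in.

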